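# Open the interlocked feed slide of a marking press and mark a batch of nuts

## Task

Mark the loose hex nuts in the bench press: swing its keeper aside, draw the bolt that the keeper blocks, pull the feed slide fully out, lay all the nuts flat in its pocket and push it fully home. Then pull the press lever through its full stroke and ease it slowly all the way back, never letting it fly back. Finally pull the slide fully out again, put the marked nuts into the small open bin and push the empty slide home, keeper and bolt left open, and do not disturb the tape roll.

Things in the scene. Friction and masses are not known exactly. Their poses are not given: they have to be found in the camera images.
- nut0_mid (a point): Steel hex nut (loose, 60 g), 30 mm across flats, 35 mm across corners, 16 mm high, half-way up on its axis; one pair of flats faces along its own +y and -y. Two or three such nuts are present.
- nut1_mid (a point): Steel hex nut (loose, 60 g), 30 mm across flats, 35 mm across corners, 16 mm high, half-way up on its axis; one pair of flats faces along its own +y and -y. Two or three such nuts are present.
- nut2_mid (a point): Steel hex nut (loose, 60 g), 30 mm across flats, 35 mm across corners, 16 mm high, half-way up on its axis; one pair of flats faces along its own +y and -y. Two or three such nuts are present.
- keeper_knob (a point): Round upright black-topped knob of the keeper, 17 mm across, top 10 mm above this point (which lies about 73 mm above the bench). The keeper is a flat dark bell crank on an upright pivot at the front right corner of the grey press (left and right of the press are always meant as seen by someone facing its front, as the robot does), 42 mm from pivot to knob. The frame turns with the keeper. While shut, its nose stands behind the end of the bolt.
- keeper_hinge (a point): Point on the keeper's upright pivot axis, at the height of keeper_knob; nothing stands more than 30 mm above the bench here.
- keeper (a joint): Keeper angle, rad: 0 shut (knob straight in front of the pivot), grows anticlockwise seen from above to the stop at 1.4 as the knob swings away to the press's right. It frees the bolt fully from about 1.1. Stays where it is left (friction: about 2 N at the knob).
- bolt_knob (a point): Round upright black-topped knob on the bolt, 17 mm across, stem 14 mm, top 10 mm above this point (which lies about 75 mm above the bench). The bolt is a short flat steel bar in front of the feed slide's right front corner. Its axes are those of the press: x from front to back, y to the press's left, z up.
- bolt (a joint): Bolt travel, m: 0 shut (blocks the slide), grows as it is drawn to the press's right (-y of bolt_knob's frame) to the stop at 0.026; free of the slide from about 0.020. The shut keeper stops it after 3 mm. About 2 N of friction.
- slide_knob (a point): Middle of the black round head, 20 mm across and 18 mm high, of the upright pull knob (stem 14 mm) at the front of the feed slide; about 78 mm above the bench. Axes as the press. With the slide home the press head (115 mm high) begins 36 mm behind it.
- slide (a joint): Feed slide travel, m: 0 home under the press head, grows as it is pulled out towards the press's front (-x of the pocket frame) to the stop at 0.13. The shut bolt stops it after 3 mm. About 2 N of friction, no spring.
- pocket (a point): Centre of the floor of the feed slide's pocket, on the floor, 24 mm above the bench; moves with the slide. Axes of the press: x from front to back, y to the press's left, z up. The pocket is 50 mm (x) by 160 mm (y) inside; its front rim is 4 mm high, the other three 8 mm. slide_knob stands 75 mm in front of its centre.
- lever_hinge (a point): Centre of the lever's level pivot, 102 mm above the bench; the pivot axis runs along y of the pocket frame, and the axis of the grip bar lies 160 mm from it. This point lies 45 mm farther left than lever_grip.
- lever (a joint): Lever angle, rad: 0 at rest (leaning 0.3 rad back from upright, towards +x of the pocket frame), grows as the grip is pulled forward (-x) and down to the stop at 1.05, the full stroke, which brings the marking head down on the nuts. A spring pulls it back with about 2.5 N at the grip at rest and 8 N at full stroke; let go, it flies back in a fraction of a second.
- bin_mid (a point): Middle of the small open-topped plastic bin (loose, 0.3 kg, 93 x 124 x 50 mm), 25 mm above its underside. Its long side is y. Inside it measures 80 mm (x) by 112 mm (y), floor 2 mm thick, the wall on -x only 25 mm high, the others 50 mm.
- press_head (a point): Point in the middle of the press head, 60 mm above the bench, over the pocket's centre when the slide is home; axes of the press (x front to back, y left, z up). The head measures 78 mm (x) by 218 mm (y) and is 115 mm high. The base plate, 12 mm thick, reaches 155 mm in front of this point and 110 mm to its left; a wing for the latch reaches 175 mm to its right.
- lever_grip (a point): Middle of the black round grip bar, 18 mm thick and 60 mm long, that points inward (to the press's right, along y of the pocket frame) from the free end of the press lever (12 mm round steel bar) at the left side of the press; about 255 mm above the bench at rest. The 12 mm lever bar joins it 45 mm to the left of this point. The frame turns with the lever.
- tape_roll: Roll of paper tape lying flat on the bench, 74 mm across, 25 mm high; a loose bystander. Origin: centre of the underside.

How it is judged:
By the outcome, as a careful person would: the job done as asked, in the order asked, and still so for the second after the job is handed in, with the robot touching nothing.
Of nut0, nut1, nut2 only 2 to 3 are there at a start; the rules pass over those that are not, and their reading is None.
At some moment in a run one of nut0, nut1, nut2, parts_bin may be knocked a few centimetres aside while the robot is not near it.
It also fails if it takes over 210 s, if anything falls off the work surface, if the arm or the gripper's body presses on something with over 40 N, if the wrist force passes 120 N, or if a joint passes its speed limit or range.

## Robot

A 6-joint arm with a two-finger parallel gripper is mounted at the origin on the work surface; the furniture and walls round the work are solid. World frame = base frame: x ahead of the robot, y to its left, z up, the work surface at z = 0. Lengths are in m, angles in rad, forces in N, time in s.
With the tool pointing down it reaches from about 0.275 to 0.875 m from the base axis. Payload 12.5 kg.
Tool frame: the origin (TCP) lies on the centre line of the jaws, within the pads' length; the fingertips stand r.finger_overhang ahead of it and the grasp point (between the pads) lies 3 mm ahead of it (r.finger_overhang is the distance from the TCP to the fingertips, in m); z points along the fingers, y is the direction in which the jaws open and shut (so a half turn about z gives the same grasp; the last joint's range is limited). The gripper opens to 85 mm and grips with 20 to 120 N. Pads are 22 mm wide; open, the fingers measure 114 mm over their backs; the gripper's body (76 mm by 85 mm) begins 54 mm behind the grasp point. The pads swing forward as they close: fully open they stand 13 mm farther back than shut.
Start: joints at [1.119, 0.351, 1.652, -0, 1.139, -0.085], TCP at [0.197, 0.513, 0.253] pointing down, gripper open.
Joint ranges: [-2.75, 2.75], [-0.79, 2.1], [0.01, 2.65], [-1.57, 4.71], [0.07, 3.14], [-2.87, 2.87]. Speed limits (rad/s): [2.22, 2.22, 2.79, 3.14, 3.14, 3.14].

## Interface

Orientations are given as a unit quaternion [x, y, z, w].
In Python, from cell import r, optics gives the robot as it stands. The module is installed in compiled form; this text tells all that it offers. Calls block until the motion is done:
- r.move_to(position, orientation): joint-space move of the TCP to a pose.
- r.move_linear(position, rot=None, vel=0.15): straight line of the TCP; rot=None keeps the orientation; vel is the mean speed in m/s.
- r.set_joints(angles): joint-space move.
- r.set_gripper(opening, squeeze=None): opening from 0.0 (shut) to 1.0 (fully open); squeeze is the grip in N (None keeps the last); returns when the fingers have stopped.
- r.sleep(seconds).
- r.inverse_kinematics(position, orientation): joint angles nearest the present ones, or None.
- optics.get_image(name): name is "side" or "top"; returns a dict with "pixels" (480x640x3 uint8, red, green, blue), "depth" (480x640 float32, m along the optical axis (not along the pixel's ray), 0 where there is no reading), "fx", "fy", "cx", "cy" (pixels), "D" ([k1, k2, p1, p2, k3] as OpenCV has them; the pictures are not rectified), "camera_from_world" (4x4, takes a point from world to camera coordinates). Camera axes: x right, y down, z forward; pixel columns grow to the right and rows downward; lengths in m; the calibration is good to about 2 mm. A picture is of the moment at which its call begins.
A pose or a line that the arm cannot do raises r.PlanningError and nothing moves.
- r.hand_in(): hands the job in, once; it reports no verdict.
Readings, each from a call of its own:
- r.current_t(): time.
- r.current_q(): joint angles.
- r.current_qvel(): joint speeds.
- r.current_effort(): joint torques, N m.
- r.current_tool_pos(): TCP position.
- r.current_ee_rot(): TCP orientation.
- r.current_contact_force(): force on the tool from outside, world axes, zero at the start.
- r.current_torque(): the same for the moment, N m.
- r.current_opening(): opening from 0.0 (shut) to 1.0 (fully open).
Only numpy, scipy, OpenCV 4.12 (cv2) and the standard library are available. Lean on these libraries where they do the work, as an engineer would, in place of code of your own. Each camera call takes 0.05 s, during which the arm holds its last target.

## Working session

There is one attempt and no reset: what is moved stays moved. The work goes in short steps, each a Python script; the robot and the scene stay as the last script left them, time stands still between calls to the robot, and variables do not carry over. Pictures are saved under pics/ and viewed, and the job is handed in when it is done.

```bash
ls; mkdir -p pics
python3 - <<'E'
from cell import r, optics
import cv2, numpy as np
print(r.current_t(), r.current_tool_pos(), r.current_ee_rot(), r.finger_overhang, r.current_opening())
for n in ("top","side"):
    d=optics.get_image(n)
    cv2.imwrite(f"pics/{n}0.png", d["pixels"][:,:,::-1])
    print(n,d["fx"],d["fy"],d["cx"],d["cy"],d["D"]); print(np.round(d["camera_from_world"],4))
    np.savez(f"{n}0.npz",**d)
print(r.current_t())
E
```

```text
pics
0.0 [0.19707185 0.51315054 0.25274963] [ 1.82354195e-01  9.83232730e-01 -5.62921728e-04 -1.71350375e-04] 0.022 0.9969305874868685
top 584.0498278641005 584.0498278641005 320.51224023691856 233.0184381722515 [0.03642445 0.         0.         0.         0.        ]
[[-3.000e-04 -1.000e+00 -5.900e-03  1.602e-01]
 [-9.847e-01  1.300e-03 -1.744e-01  4.299e-01]
 [ 1.744e-01  5.800e-03 -9.847e-01  1.343e+00]
 [ 0.000e+00  0.000e+00  0.000e+00  1.000e+00]]
side 584.5028708933775 584.5028708933775 313.6354094466949 234.90709103499074 [-0.03260032  0.          0.          0.          0.        ]
[[-8.2310e-01 -5.6800e-01 -1.0000e-04  4.3700e-01]
 [-2.1020e-01  3.0480e-01 -9.2900e-01  1.9980e-01]
 [ 5.2770e-01 -7.6450e-01 -3.7020e-01  1.1343e+00]
 [ 0.0000e+00  0.0000e+00  0.0000e+00  1.0000e+00]]
0.1
```

View pics/top0.png

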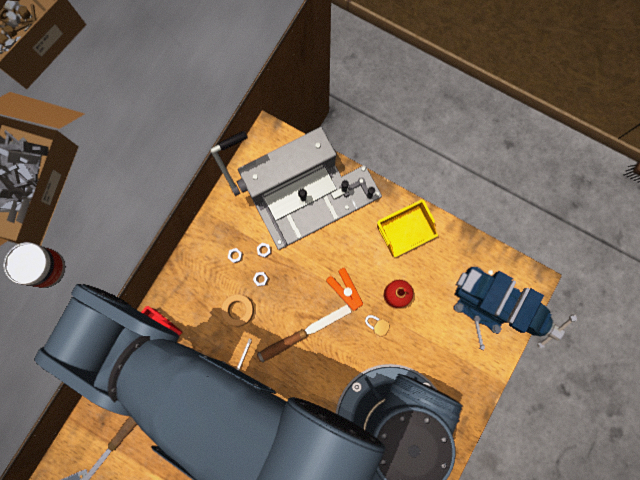

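View pics/side0.png

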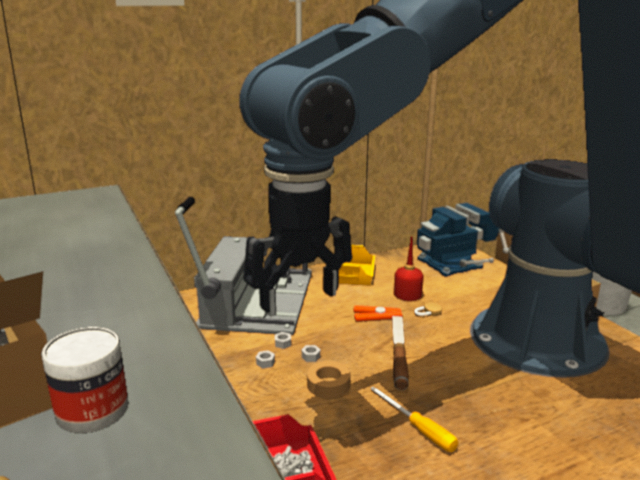

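The top view shows three nuts at (235,255), (264,250) and (261,279). The tape roll is at (239,310) and the bin at (407,230). The press is yawed about 27°, with its slide knob at (303,194), bolt knob at (346,186) and keeper knob at (371,192). Next I'll zoom in and measure.

```bash
cat > h.py <<'E'
import cv2, numpy as np
from scipy.spatial.transform import Rotation as R
def load(n): return dict(np.load(n))
def K(d): return np.array([[d["fx"],0,d["cx"]],[0,d["fy"],d["cy"]],[0,0,1.]],float)
def ray(d,px):
    px=np.array(px,float).reshape(-1,1,2)
    n=cv2.undistortPoints(px,K(d),np.array(d["D"],float)).reshape(-1,2)
    M=np.array(d["camera_from_world"],float); Rm=M[:3,:3]; o=-Rm.T@M[:3,3]
    v=np.c_[n,np.ones(len(n))]@Rm
    return o,v
def onz(d,px,z):
    o,v=ray(d,px); t=(z-o[2])/v[:,2]; return o+v*t[:,None]
def proj(d,P):
    M=np.array(d["camera_from_world"],float)
    rv,_=cv2.Rodrigues(M[:3,:3]); p,_=cv2.projectPoints(np.array(P,float).reshape(-1,1,3),rv,M[:3,3],K(d),np.array(d["D"],float)); return p.reshape(-1,2)
def cloud(d):
    v,u=np.mgrid[0:480,0:640]; px=np.stack([u,v],-1).reshape(-1,2)
    o,r_=ray(d,px); z=np.array(d["depth"],float).reshape(-1,1)
    P=o+r_*z; P[z[:,0]==0]=np.nan
    return P.reshape(480,640,3)
def crop(d,x0,y0,x1,y1,s,fn):
    im=d["pixels"][y0:y1,x0:x1,::-1]; cv2.imwrite(fn,cv2.resize(im,None,fx=s,fy=s,interpolation=cv2.INTER_CUBIC))
E
python3 - <<'E'
from h import *
d=load("top0.npz"); crop(d,200,105,440,285,3.3,"pics/c0.png")
s=load("side0.npz"); crop(s,170,180,390,400,2.7,"pics/c1.png")
P=cloud(d)
for px in [(303,194),(346,186),(371,192),(242,138),(290,165),(407,230),(235,248),(260,272),(264,243),(300,260)]:
    print(px,np.round(P[px[1],px[0]],4))
E
```

```text
(303, 194) [0.5123 0.1998 0.0893]
(346, 186) [0.5331 0.1004 0.0817]
(371, 192) [0.5193 0.0424 0.0791]
(242, 138) [0.5885 0.3188 0.2572]
(290, 165) [0.5745 0.229  0.1131]
(407, 230) [ 0.4434 -0.0496  0.003 ]
(235, 248) [ 0.4005  0.3673 -0.0015]
(260, 272) [0.3416 0.3053 0.0022]
(264, 243) [ 0.4132  0.2976 -0.0048]
(300, 260) [ 0.3712  0.2097 -0.0028]
```

View pics/c0.png

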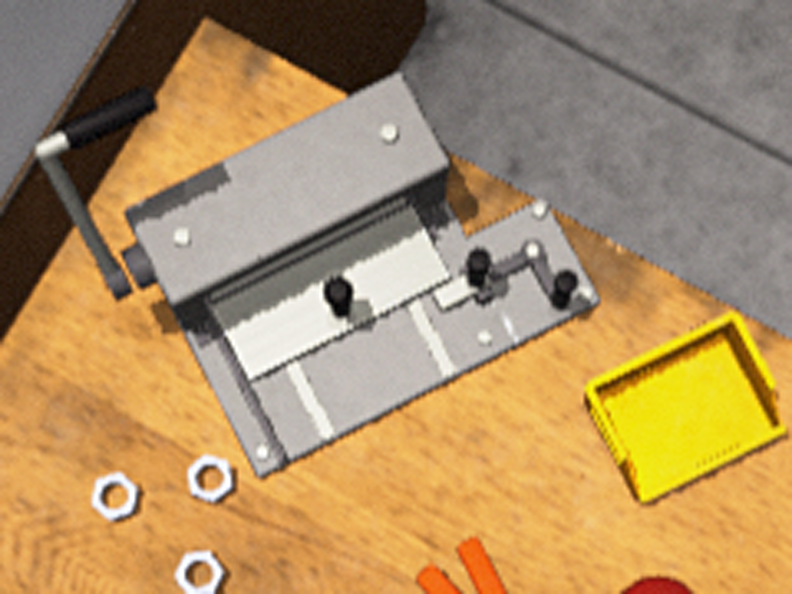

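View pics/c1.png

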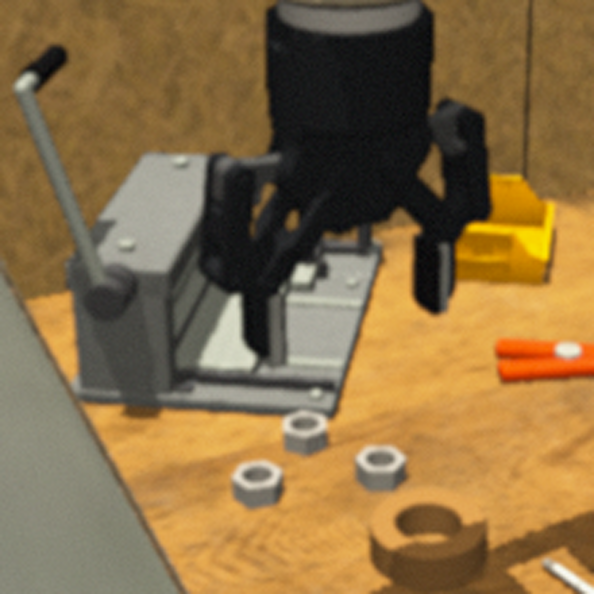

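Run:
```python
from h import *
d=load("top0.npz")
f=lambda a:np.array(a,float)/3.3+[200,105]-0.35
c=onz(d,f([(172,303),(447,157),(402,72),(127,210)]),.115)  # FL FR BR BL
print(np.round(c,4)); 
for i in range(4): print(np.linalg.norm(c[i]-c[(i+1)%4]))
m=c.mean(0)
# yaw
ex=((c[2]-c[1])+(c[3]-c[0])); ey=((c[0]-c[1])+(c[3]-c[2])); 
print("yaw",np.arctan2(ex[1],ex[0]),np.arctan2(-ey[0],ey[1]),"mid",m)
b=onz(d,f([(263,475),(600,303)]),.012)
e=b[0]-b[1]; print("base front",b,np.linalg.norm(e),np.arctan2(-e[0],e[1]))
yaw=np.arctan2(-ey[0],ey[1]); Rz=R.from_euler('z',yaw).as_matrix()
for nme,px,z in [("slide",(337,289),.084),("bolt",(478,262),.082),("keeper",(565,285),.08),("hinge",(533,249),.03),("pocketFLrim",(252,380),.028),("gripend",(150,98),.255),("gripL",(65,143),.255)]:
    p=onz(d,f([px]),z)[0]; print(nme,np.round(p,4),"press frame",np.round(Rz.T@(p-m),4))
for nme,px in [("n0",(116,497)),("n1",(211,479)),("n2",(200,574))]:
    print(nme,onz(d,f([px]),.016)[0])
print("bin",onz(d,f([(585,385),(735,313),(785,430),(640,500)]),.05))
# model overlay
mid=m.copy(); mid[2]=0
pts=[]
for p in [(-.155,.11,.012),(-.155,-.175,.012),(-.039,.109,.115),(-.039,-.109,.115),(.039,.109,.115),(.039,-.109,.115),(-.075,0,.087)]:
    pts.append(mid+Rz@np.array(p))
print(np.round((proj(d,pts)+.35-[200,105])*3.3,0))
```

```text
[[0.5004 0.3145 0.115 ]
 [0.6039 0.126  0.115 ]
 [0.6657 0.1571 0.115 ]
 [0.5663 0.3468 0.115 ]]
0.21505142862289636
0.06913465890585463
0.21412794675084457
0.07335640297985159
yaw 0.46133269416626227 0.49235764787180913 mid [0.58407634 0.23608465 0.115     ]
base front [[0.39688016 0.25878959 0.012     ]
 [0.52486231 0.0115493  0.012     ]] 0.27840112517495874 0.47766198784777536
slide [0.5179 0.2029 0.084 ] press frame [-0.074   0.0021 -0.031 ]
bolt [0.5377 0.1038 0.082 ] press frame [-0.1034 -0.0946 -0.033 ]
keeper [0.5214 0.0428 0.08  ] press frame [-0.1466 -0.1407 -0.035 ]
hinge [0.5612 0.0616 0.03  ] press frame [-0.1026 -0.1429 -0.085 ]
pocketFLrim [0.4641 0.2664 0.028 ] press frame [-0.0914  0.0834 -0.087 ]
gripend [0.597  0.3129 0.255 ] press frame [0.0477 0.0616 0.14  ]
gripL [0.568  0.3648 0.255 ] press frame [0.0467 0.121  0.14  ]
n0 [0.38034356 0.36463104 0.016     ]
n1 [0.39340217 0.296137   0.016     ]
n2 [0.32445618 0.30286315 0.016     ]
bin [[ 0.45571639  0.02715564  0.05      ]
 [ 0.50807785 -0.08098234  0.05      ]
 [ 0.42299805 -0.11369046  0.05      ]
 [ 0.37307888 -0.01012017  0.05      ]]
[[262. 477.]
 [604. 296.]
 [173. 306.]
 [453. 161.]
 [122. 209.]
 [400.  66.]
 [340. 288.]]
```

Run:
```python
from h import *
from scipy.optimize import least_squares
d=load("top0.npz"); s=load("side0.npz")
f=lambda a:np.array(a,float)/3.3+[200,105]-0.35
g=lambda a:np.array(a,float)/2.7+[170,180]-0.35
model=np.array([(-.039,.109,.115),(-.039,-.109,.115),(.039,-.109,.115),(.039,.109,.115),(-.155,.11,.012),(-.155,-.175,.012),(-.075,0,.087)])
px=f([(172,303),(447,157),(402,72),(127,210),(263,475),(600,303),(337,285)])
W=np.array([onz(d,[p],m[2])[0] for p,m in zip(px,model)])
def T(q,M): 
    return np.c_[M[:,:2]@np.array([[np.cos(q[2]),np.sin(q[2])],[-np.sin(q[2]),np.cos(q[2])]])+q[:2],M[:,2]]
q=least_squares(lambda q:(T(q,model)-W)[:,:2].ravel(),[.584,.236,.48],loss='soft_l1',f_scale=.003).x
print(q,np.round((T(q,model)-W)*1000,1))
# side check
ms=np.array([(-.155,.11,.012),(-.155,-.175,.012),(-.039,.109,.115),(.039,.109,.115),(.039,-.109,.115)])
print(np.round((proj(s,T(q,ms))+.35-[170,180])*2.7))
# nuts side tops
for p in [(257,478),(304,425),(380,461)]: print(onz(s,g([p]),.016)[0])
np.save("press.npy",q)
```

```text
[0.58425628 0.23624598 0.48198453] [[-1.3  0.3  0. ]
 [-3.7 -4.4  0. ]
 [ 3.7  0.6  0. ]
 [ 2.   4.1  0. ]
 [-1.   3.1 -0. ]
 [ 3.2 -2.2 -0. ]
 [-2.2 -1.3  0. ]]
[[337. 406.]
 [386. 240.]
 [173. 268.]
 [ 66. 262.]
 [146. 150.]]
[0.38077519 0.37157398 0.016     ]
[0.39539852 0.30124965 0.016     ]
[0.32533133 0.30843121 0.016     ]
```

```bash
cat >> h.py <<'E'
def down(a):  # tool down, jaws along world angle a
    y=np.array([np.cos(a),np.sin(a),0]); z=np.array([0,0,-1.]); x=np.cross(y,z)
    return R.from_matrix(np.c_[x,y,z])
def best(a,p,r):
    # nearest q6 among a, a+pi
    q=r.current_q(); q1=np.arctan2(p[1],p[0]); c=[a+k*np.pi for k in (-2,-1,0,1,2)]
    a=min(c,key=lambda t:abs(q1-t)) 
    return down(a).as_quat()
Q=np.load("press.npy")
def W(x,y,z=0): 
    c,s=np.cos(Q[2]),np.sin(Q[2]); return np.array([Q[0]+c*x-s*y,Q[1]+s*x+c*y,z])
def toP(p):
    c,s=np.cos(Q[2]),np.sin(Q[2]); dx,dy=p[0]-Q[0],p[1]-Q[1]; return np.array([c*dx+s*dy,-s*dx+c*dy])
def snap(optics,n,tag,box=None,s=3):
    d=optics.get_image(n); np.savez(f"{n}{tag}.npz",**d)
    if box: crop(d,*box,s,f"pics/{n}{tag}.png")
    else: cv2.imwrite(f"pics/{n}{tag}.png",d["pixels"][:,:,::-1])
    return d
E
python3 - <<'E'
from h import *
d=load("top0.npz");P=cloud(d)
for px in [(200,100),(200,130),(150,200),(205,150),(240,60),(300,60),(170,230),(25,262)]: print(px,np.round(P[px[1],px[0]],3))
f=lambda a:np.array(a,float)/3.3+[200,105]-0.35
k=onz(d,f([(565,279)]),.083)[0]; b=onz(d,f([(478,256)]),.085)[0]; h=onz(d,f([(533,246)]),.03)[0]; s=onz(d,f([(337,285)]),.087)[0]
for n,p in zip("kbhs",(k,b,h,s)): print(n,np.round(p,4),np.round(toP(p),4))
E
```

```text
(200, 100) [0.709 0.427 0.166]
(200, 130) [0.642 0.427 0.158]
(150, 200) [0.481 0.528 0.164]
(205, 150) [0.595 0.414 0.161]
(240, 60) [0.807 0.342 0.159]
(300, 60) [ 0.923  0.216 -0.073]
(170, 230) [0.427 0.5   0.096]
(25, 262) [0.336 0.742 0.246]
k [0.525  0.0429 0.083 ] [-0.1421 -0.1438]
b [0.5413 0.1039 0.085 ] [-0.0994 -0.0973]
h [0.5635 0.0616 0.03  ] [-0.0994 -0.1451]
s [0.52   0.2028 0.087 ] [-0.0724  0.0002]
```

```bash
cat > s1.py <<'E'
from h import *
from cell import r, optics
yaw=Q[2]
hx,hy=-.0998,-.1442
def kp(t,z): return W(hx-.042*np.cos(t),hy-.042*np.sin(t),z)
p=kp(0,.17); o=best(yaw-np.pi/4,p,r)
r.set_gripper(.5,30)
r.move_to(kp(0,.22),o); print(r.current_t(),r.current_tool_pos())
r.move_linear(kp(0,.080),vel=.15); print("F",r.current_contact_force())
r.set_gripper(0.0,25); print("open",r.current_opening(),r.current_t(),r.current_contact_force())
for t in np.arange(.1,1.41,.1):
    r.move_linear(kp(t,.080),vel=.08)
    print(round(t,2),np.round(r.current_contact_force(),1))
print(r.current_t())
r.set_gripper(.5); r.move_linear(kp(1.4,.16),vel=.2)
print(r.current_t(),r.current_contact_force())
snap(optics,"top",1,(200,105,440,285),3.3)
snap(optics,"side",1)
E
python3 s1.py
```

```text
2.6583 [0.52542456 0.04344321 0.2200785 ]
F [-0.04407296  0.74054471 -0.45164658]
open 0.1859099495056299 4.1 [-0.55810528  0.35806124  6.97588886]
0.1 [-3.   1.1  8.1]
0.2 [-5.4  0.7 10.3]
0.3 [-9.2 -1.6 11.9]
0.4 [-7.4 -4.   8.7]
0.5 [-6.7 -4.6  5.9]
0.6 [-9.5 -6.9  9.2]
0.7 [-8.6 -6.1  5.9]
0.8 [-6.6 -5.4  5.1]
0.9 [-5.2 -5.7  1.7]
1.0 [-4.4 -6.3  0.8]
1.1 [-5.6 -2.4  0.7]
1.2 [-4.5 -2.4  0.8]
1.3 [-4.3 -2.5 -1.1]
1.4 [-4.4 -0.8 -2.1]
7.6
8.525 [-0.01470381  0.33993653 -0.40570836]
```

View pics/top1.png

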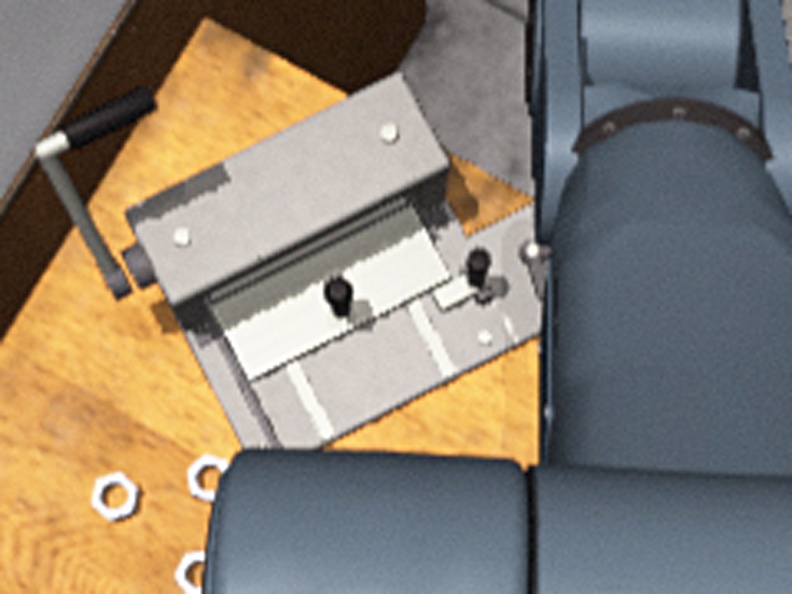

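View pics/side1.png

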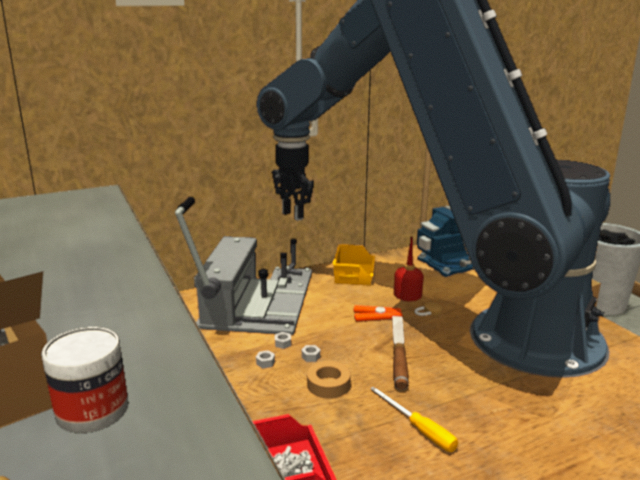

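The keeper has swung away: its arm no longer stands beside the bolt at (478,262). I'll do the bolt and slide next.

```bash
cat > s2.py <<'E'
from h import *
from cell import r, optics
yaw=Q[2]
bx,by=-.1005,-.0965
F=lambda s:print(s,np.round(r.current_contact_force(),1),round(r.current_opening(),3),round(r.current_t(),1))
o=best(yaw+np.pi/2,W(bx,by),r)
r.set_gripper(.42)
r.move_linear(W(bx,by,.15),rot=o,vel=.2)
r.move_linear(W(bx,by,.082),vel=.15); F("dn")
r.set_gripper(0,30); F("grip")
for k in (.006,.012,.018,.023,.027): r.move_linear(W(bx,by-k,.082),vel=.06); F(k)
r.set_gripper(.42); r.move_linear(W(bx,by-.024,.16),vel=.2); F("up")
sx,sy=-.0735,0
o=best(yaw+np.pi/2,W(sx,sy),r)
r.move_linear(W(sx,sy,.16),rot=o,vel=.25)
r.move_linear(W(sx,sy,.083),vel=.15); F("dn")
r.set_gripper(0,40); F("grip")
for k in (.02,.05,.09,.12,.129,.132):
    r.move_linear(W(sx-k,sy,.083),vel=.12); F(k)
    if np.linalg.norm(r.current_contact_force()[:2])>25: break
r.set_gripper(.5); F("rel"); r.move_linear(W(sx-.131,sy,.2),vel=.25)
E
python3 s2.py
```

```text
dn [-0.3  0.1  0.2] 0.421 10.4
grip [-1.2 -0.   6.7] 0.18 10.7
0.006 [ 0.3 -2.4  6. ] 0.18 11.0
0.012 [ 0.4 -1.5  7.3] 0.184 11.2
0.018 [-0.4 -2.6  6.8] 0.178 11.5
0.023 [-0.2 -2.1  6.4] 0.181 11.7
0.027 [-3.9  8.6 10.2] 0.184 12.0
up [0.5 0.6 0.4] 0.42 12.8
dn [-0.4 -0.1  0.7] 0.42 14.2
grip [-2.9  6.7  4.5] 0.215 14.4
0.02 [-5.5  6.7  5.4] 0.215 14.8
0.05 [-6.5  8.3  6.4] 0.217 15.2
0.09 [-6.3  9.1  8.5] 0.214 15.6
0.12 [-7.8  9.7  9.7] 0.218 16.0
0.129 [-8.6 11.7 10.4] 0.216 16.3
0.132 [ 1.8 20.2 -2.6] 0.218 16.5
rel [-0.1  0.6  0.1] 0.5 16.9
```

Run:
```python
from h import *
from cell import r, optics
r.set_joints([1.119, 0.351, 1.652, 0, 1.139, -0.085])
print(r.current_t())
snap(optics,"top",2,(200,105,440,285),3.3); snap(optics,"side",2)
```

```text
19.0917
```

View pics/top2.png

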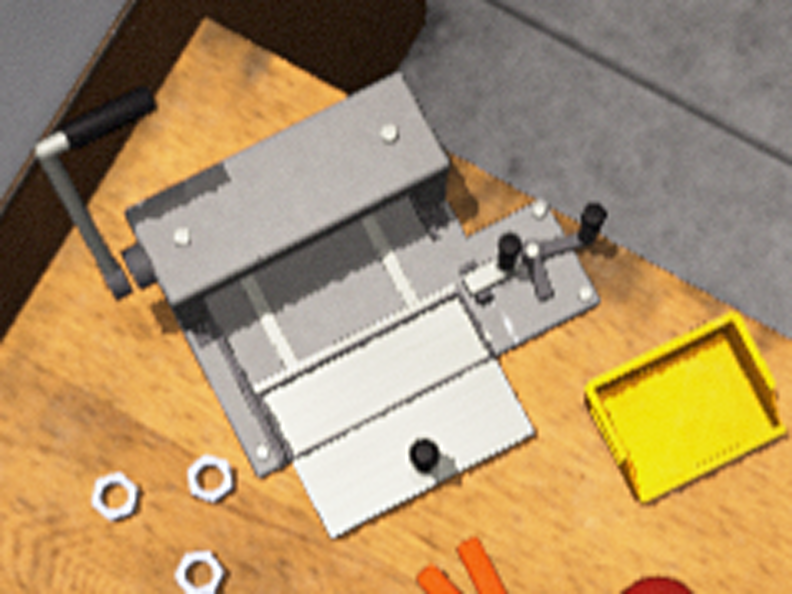

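The slide is out. The pocket runs from the rear rim at (257,388)-(460,295) to the front rim at (293,458)-(495,353). I'll measure the pocket and nuts.

```bash
cat >> h.py <<'E'
def nuts_top(d,box,zt=.016,thr=165):
    """bright low-saturation blobs; returns list of (xy, flat angle mod 60deg)"""
    x0,y0,x1,y1=box; S=8
    im=cv2.resize(d["pixels"][y0:y1,x0:x1],None,fx=S,fy=S,interpolation=cv2.INTER_CUBIC)
    hsv=cv2.cvtColor(im,cv2.COLOR_RGB2HSV)
    m=((hsv[...,2]>thr)&(hsv[...,1]<60)).astype(np.uint8)
    cs,_=cv2.findContours(m,cv2.RETR_EXTERNAL,cv2.CHAIN_APPROX_NONE); out=[]
    for c in cs:
        hull=cv2.convexHull(c); A=cv2.contourArea(hull)/S/S
        if not 90<A<320: continue
        px=(c.reshape(-1,2)+.5)/S-.5+[x0,y0]
        Wp=onz(d,px,zt)[:,:2]
        M=cv2.moments((Wp*1e4).astype(np.float32).reshape(-1,1,2)); ce=np.array([M["m10"],M["m01"]])/M["m00"]/1e4
        v=Wp-ce; a=np.arctan2(v[:,1],v[:,0]); rr=np.hypot(*v.T)
        z=np.sum((rr-rr.mean())*np.exp(6j*a)); cor=np.angle(z)/6  # corner dir
        out.append((ce,np.degrees(cor+np.pi/6)%60,A,rr.mean(),abs(z)/len(rr)/rr.mean()))
    return out
E
python3 - <<'E'
from h import *
d=load("top2.npz"); s=load("side2.npz")
print("top");[print(np.round(n[0],4),round(n[1],1),round(n[2]),np.round(n[3:],4)) for n in nuts_top(d,(215,235,290,300))]
crop(s,240,320,340,380,8,"pics/c2.png")
for t in (150,180):
  print("side",t);[print(np.round(n[0],4),round(n[1],1),round(n[2]),np.round(n[3:],4)) for n in nuts_top(s,(240,320,340,380),thr=t)]
f=lambda a:np.array(a,float)/3.3+[200,105]-0.35
b=onz(d,f([(257,388),(460,295)]),.032); c=onz(d,f([(293,458),(495,353)]),.028)
print([np.round(toP(p),4) for p in (*b,*c)])
print("knob",toP(onz(d,f([(424,450)]),.087)[0]), onz(d,f([(424,450)]),.087)[0])
bc=onz(d,f([(588,385),(737,315),(786,432),(640,500)]),.05); print(bc.mean(0))
E
```

```text
top
[0.3248 0.304 ] 6.3 153 [0.0163 0.025 ]
[0.3815 0.3662] 19.3 146 [0.0162 0.0265]
[0.3945 0.2974] 39.0 145 [0.0162 0.0222]
[0.4158 0.2627] 18.2 98 [0.0135 0.0571]
side 150
[0.3823 0.3696] 19.8 142 [0.0159 0.0171]
[0.326  0.3073] 6.7 136 [0.016  0.0199]
[0.3964 0.2995] 38.3 134 [0.017  0.0202]
[0.4446 0.2877] 57.9 287 [0.0302 0.1583]
side 180
[0.383  0.3688] 19.5 131 [0.0153 0.0211]
[0.3266 0.3064] 6.7 124 [0.0152 0.0266]
[0.3964 0.2996] 39.5 115 [0.0155 0.0287]
[array([-0.1003,  0.0819]), array([-0.1075, -0.0803]), array([-0.1573,  0.0821]), array([-0.1567, -0.083 ])]
knob [-0.20426306  0.00073952] [0.40292074 0.14221746 0.087     ]
[ 0.43923936 -0.04545231  0.05      ]
```

View pics/c2.png

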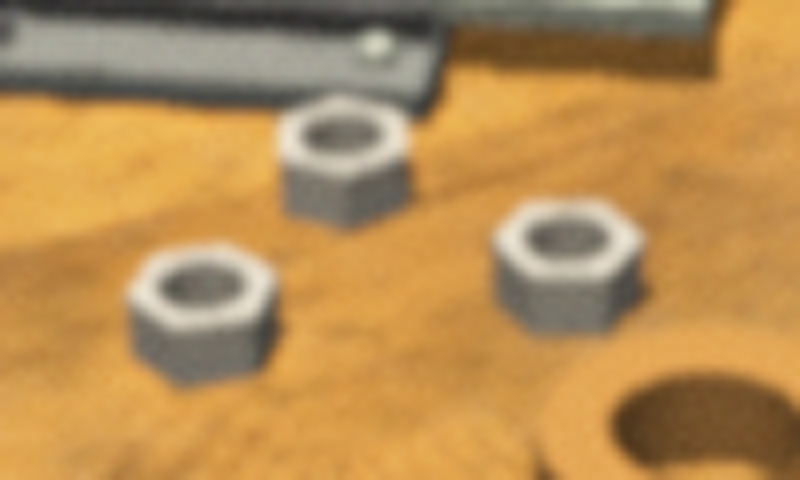

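```bash
cat >> h.py <<'E'
def FF(r,s): print(s,np.round(r.current_contact_force(),1),round(r.current_opening(),3),round(r.current_t(),1),flush=True)
E
python3 - <<'E'
from h import *
from cell import r, optics
p=np.array([.3256,.3055]); a=np.radians(66.5)
r.set_gripper(.5)
o=best(a,p,r)
r.move_to([*p,.12],o); FF(r,"above")
for z in (.04,.033,.030,.027):
    r.move_linear([*p,z],vel=.1); FF(r,z)
    if r.current_contact_force()[2]>6: break
snap(optics,"side",3,(220,260,360,380),5)
r.set_gripper(0,40); FF(r,"grip")
snap(optics,"side",4,(220,260,360,380),5)
E
```

```text
above [ 0.3 -0.4 -0.7] 0.503 20.5
0.04 [ 0.2 -1.   0.2] 0.496 21.4
0.033 [-1.   0.2 -0.5] 0.502 21.7
0.03 [-0.2 -0.2  0.7] 0.499 21.9
0.027 [-0.5  0.3 -0.2] 0.496 22.2
grip [-1.4 -1.8  4.4] 0.342 22.5
```

View pics/side3.png

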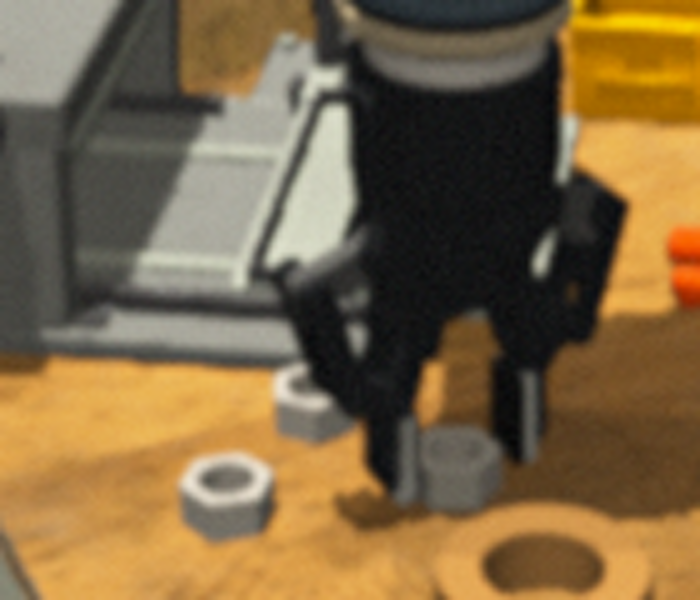

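View pics/side4.png

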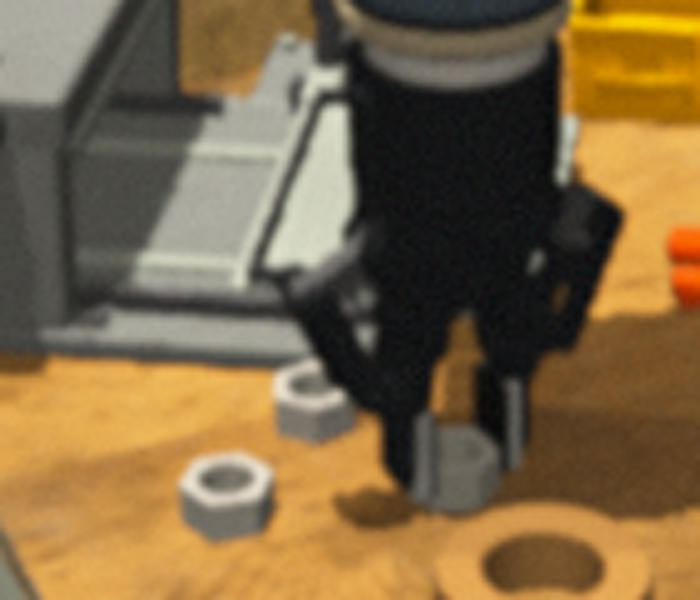

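The nut is held on its flats: the opening is 29 mm, with the pads about 4 mm off the bench at (430,490). I'll place it and fetch the other two.

```bash
cat > place.py <<'E'
from h import *
from cell import r, optics
PX=-.1305; PY=[-.048,0,.048]
def place(i):
    p=W(PX,PY[i]); o=best(Q[2]+np.pi/2,p,r)
    z=r.current_tool_pos(); r.move_linear([z[0],z[1],.13],vel=.2); FF(r,"lift")
    r.move_linear([p[0],p[1],.13],rot=o,vel=.25)
    r.move_linear([p[0],p[1],.06],vel=.2); r.move_linear([p[0],p[1],.0518],vel=.04); FF(r,"down")
    r.set_gripper(.42); FF(r,"rel")
    r.move_linear([p[0],p[1],.13],vel=.2)
def pick(p,adeg):
    o=best(np.radians(adeg),p,r); r.set_gripper(.5)
    z=r.current_tool_pos()
    r.move_linear([*p,.12],rot=o,vel=.25); r.move_linear([*p,.027],vel=.15)
    r.set_gripper(0,40); FF(r,"grip")
if __name__=="__main__":
    place(0)
    r.set_joints([1.119, 0.351, 1.652, 0, 1.139, -0.085]); FF(r,"home")
    d=snap(optics,"top",5,(200,105,440,285),3.3); snap(optics,"side",5)
    [print(np.round(n[0],4),round(n[1],1),round(n[2]),np.round(n[3:],4)) for n in nuts_top(d,(215,235,290,300))]
E
python3 place.py
```

```text
lift [-1.1 -0.4  0.1] 0.342 23.2
down [-0.6  0.7 -1.2] 0.34 26.5
rel [0.4 0.  0.6] 0.422 26.7
home [-0.1  0.2 -0. ] 0.423 29.1
[0.3815 0.3662] 19.5 146 [0.0162 0.026 ]
[0.3945 0.2974] 38.7 145 [0.0162 0.022 ]
[0.4157 0.2627] 17.5 95 [0.0134 0.0544]
```

View pics/top5.png

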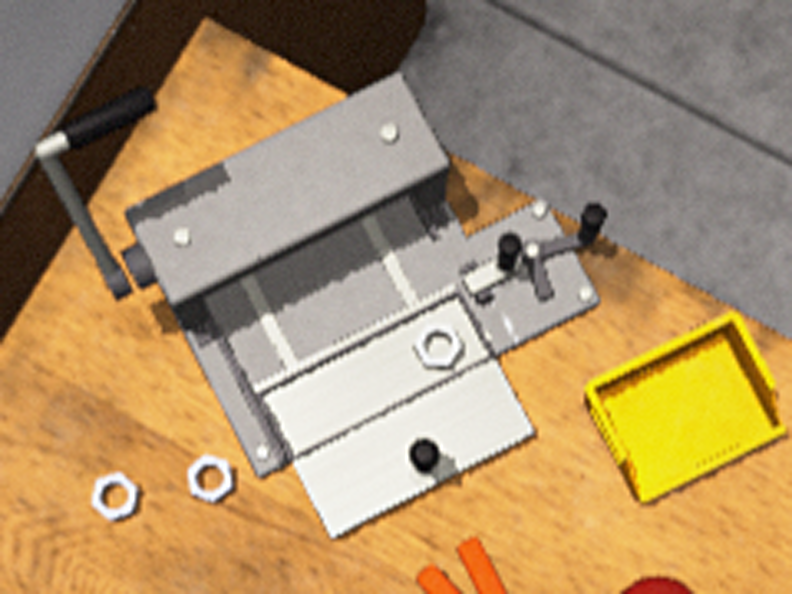

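The first nut lies flat in the pocket at (438,347), and the others haven't moved. Next are nuts C and B, checking for a knock between them.

Run:
```python
from place import *
pick(np.array([.3955,.2985]),39); assert .3<r.current_opening()<.45
place(1)
r.set_joints([1.119, 0.351, 1.652, 0, 1.139, -0.085]);FF(r,"home")
d=snap(optics,"top",6,(200,105,440,285),3.3)
L=[n for n in nuts_top(d,(215,205,290,300)) if n[3]>.0155]; print(L)
if any(np.hypot(*(n[0]-[.3815,.3662]))<.003 for n in L):
    pick(np.array([.382,.3675]),79.5); place(2)
    r.set_joints([1.119, 0.351, 1.652, 0, 1.139, -0.085]);FF(r,"home")
    snap(optics,"top",7,(200,105,440,285),3.3); snap(optics,"side",7,(170,180,390,400),2.7)
```

```text
grip [-1.3 -0.   5.1] 0.335 31.9
lift [-0.1 -0.1 -1.9] 0.339 32.5
down [0.4 0.9 0.8] 0.337 35.3
rel [-0.4  0.1  0. ] 0.419 35.5
home [ 0.2 -0.1  0.1] 0.426 37.7
[(array([0.38146257, 0.36622207]), np.float64(19.48271619673472), 146.765625, np.float64(0.016188218391509593), np.float64(0.026331600978390105)), (array([0.44330688, 0.24305558]), np.float64(43.01809057706093), 133.2265625, np.float64(0.017947203216224453), np.float64(0.08693314055504203)), (array([0.48510418, 0.25737842]), np.float64(29.140422548707445), 292.234375, np.float64(0.023595602460176026), np.float64(0.024833655995954815))]
grip [-1.5 -0.5  6.8] 0.333 40.3
lift [ 0.6 -0.7 -1. ] 0.335 40.9
down [0.8 0.8 1.1] 0.334 44.4
rel [-0.6 -0.6 -0.8] 0.417 44.7
home [ 1.2 -0.2  0.6] 0.422 46.7
```

View pics/top7.png

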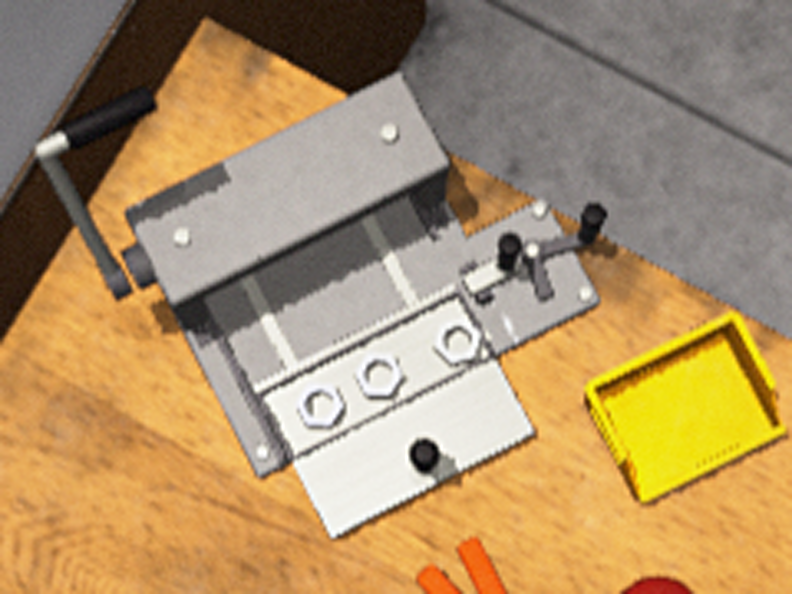

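View pics/side7.png

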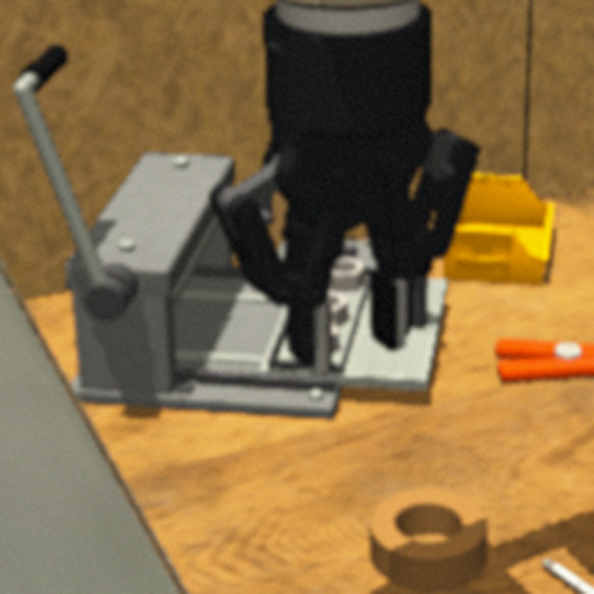

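Run:
```python
from h import *
d=load("top7.npz")
f=lambda a:np.array(a,float)/3.3+[200,105]-0.35
print([np.round(toP(p),4) for p in onz(d,f([(458,341),(380,376),(322,406),(438,347)]),.040)])
print("rim", [np.round(toP(p),4) for p in onz(d,f([(460,295),(495,353)]),.030)])
crop(d,285,185,365,245,10,"pics/c7.png")
P=cloud(d); print(np.round(P[203:214,332:346,2],3))
```

```text
[array([-0.1386, -0.0619]), array([-0.1352, -0.0002]), array([-0.1354,  0.0467]), array([-0.1358, -0.0471])]
rim [array([-0.1071, -0.0805]), array([-0.1571, -0.0827])]
[[0.031 0.025 0.046 0.04  0.042 0.042 0.043 0.042 0.044 0.043 0.023 0.033
  0.032 0.01 ]
 [0.022 0.039 0.045 0.037 0.038 0.042 0.043 0.04  0.042 0.039 0.044 0.026
  0.032 0.014]
 [0.025 0.041 0.044 0.041 0.034 0.027 0.028 0.03  0.029 0.039 0.042 0.043
  0.033 0.031]
 [0.025 0.037 0.045 0.026 0.02  0.026 0.025 0.021 0.023 0.028 0.039 0.046
  0.044 0.029]
 [0.043 0.037 0.034 0.023 0.02  0.026 0.025 0.025 0.024 0.022 0.036 0.036
  0.041 0.04 ]
 [0.035 0.043 0.025 0.023 0.022 0.028 0.026 0.03  0.021 0.027 0.028 0.047
  0.042 0.025]
 [0.038 0.043 0.026 0.026 0.024 0.026 0.024 0.023 0.023 0.027 0.023 0.042
  0.044 0.029]
 [0.036 0.038 0.051 0.026 0.02  0.027 0.022 0.021 0.025 0.026 0.024 0.039
  0.04  0.022]
 [0.043 0.039 0.037 0.027 0.027 0.022 0.025 0.022 0.024 0.027 0.043 0.04
  0.039 0.029]
 [0.031 0.041 0.04  0.038 0.044 0.025 0.024 0.028 0.028 0.042 0.043 0.036
  0.023 0.023]
 [0.023 0.028 0.039 0.041 0.037 0.039 0.04  0.04  0.04  0.045 0.042 0.042
  0.028 0.019]]
```

View pics/c7.png

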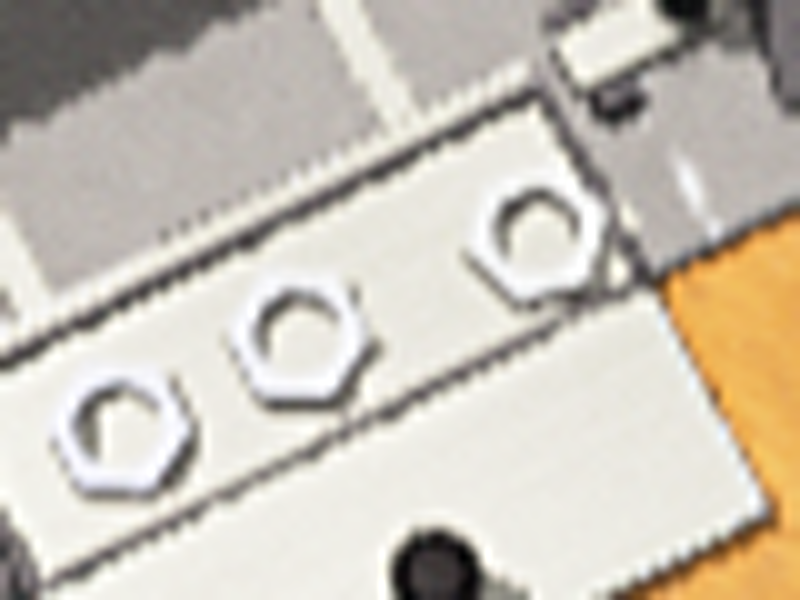

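All three nuts are at flat height (about 0.041). The right one at (458,341) was nudged into the front-right corner when I placed the middle one, so I'll re-centre it with a high grasp.

Run:
```python
from place import *
p=W(-.134,-.062); t=W(-.127,-.052)
r.set_gripper(.46); o=best(Q[2]+np.pi/2,p,r)
r.move_linear([p[0],p[1],.13],rot=o,vel=.3); r.move_linear([p[0],p[1],.056],vel=.12); FF(r,"dn")
r.set_gripper(0,40); FF(r,"grip")
r.move_linear([p[0],p[1],.064],vel=.1)
r.move_linear([t[0],t[1],.064],vel=.1); r.move_linear([t[0],t[1],.0568],vel=.05); FF(r,"dn")
r.set_gripper(.43); r.move_linear([t[0],t[1],.13],vel=.2); FF(r,"up")
r.set_joints([1.119, 0.351, 1.652, 0, 1.139, -0.085]);FF(r,"home")
d=snap(optics,"top",8); crop(d,285,185,365,245,10,"pics/c8.png")
```

```text
dn [-0.3 -0.5  0.7] 0.461 50.2
grip [-2.   0.4  4.2] 0.343 50.5
dn [-0.7  1.6  8.5] 0.342 51.3
up [-0.4 -0.2 -0.7] 0.431 52.1
home [ 0.1 -0.4  0.6] 0.43 53.9
```

View pics/c8.png

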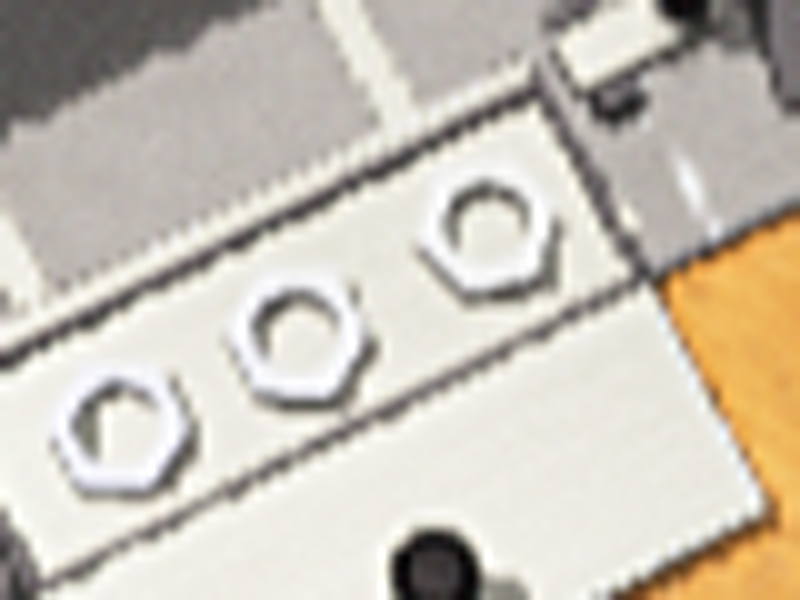

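Three flat nuts sit centred in the pocket at (125,432), (302,343) and (490,238) in the crop. I'll push the slide home and triangulate the lever grip.

Run:
```python
from place import *
d=load("top0.npz"); s=load("side0.npz")
def tri(a,b):
    o1,v1=ray(d,[a]);o2,v2=ray(s,[b]); v1=v1[0]/np.linalg.norm(v1);v2=v2[0]/np.linalg.norm(v2)
    A=np.c_[v1,-v2]; t=np.linalg.lstsq(A,o2-o1,rcond=None)[0]; p1=o1+v1*t[0];p2=o2+v2*t[1]; return (p1+p2)/2,np.linalg.norm(p1-p2)
f=lambda a:np.array(a,float)/3.3+[200,105]-0.35
g=lambda a:np.array(a,float)/2.7+[170,180]-0.35
for a,b in [((108,119),(43,67)),((50,148),(22,83)),((150,98),(60,52))]:
    p,e=tri(f(a),g(b)); print(np.round(p,4),round(e,4),np.round(toP(p),4))
crop(s,160,190,220,235,10,"pics/c9.png")
sx=-.0735
r.set_gripper(.45); o=best(Q[2]+np.pi/2,W(sx-.13,0),r)
r.move_to(W(sx-.13,0,.16),o); r.move_linear(W(sx-.13,0,.083),vel=.15)
r.set_gripper(0,40); FF(r,"grip")
r.move_linear(W(sx-.07,0,.083),vel=.08)
for k in (.03,.012,.004,0,-.002,-.0035):
    r.move_linear(W(sx-k,0,.083),vel=.06); FF(r,k)
r.set_gripper(.45); r.move_linear(W(sx,0,.17),vel=.2); FF(r,"up")
```

```text
[0.5849 0.3397 0.2548] 0.0033 [0.0485 0.0914]
[0.5663 0.3753 0.2568] 0.005 [0.0485 0.1316]
[0.5969 0.313  0.2566] 0.0011 [0.0468 0.0622]
grip [-5.3 12.6  7. ] 0.218 56.7
0.03 [-3.1  8.3  1.3] 0.215 58.5
0.012 [-3.2  8.3  1.2] 0.221 58.9
0.004 [-2.1  7.   3.1] 0.218 59.2
0 [-4.3  5.9  3.4] 0.219 59.4
-0.002 [-13.5  -0.7  13.6] 0.216 59.7
-0.0035 [-21.5  -4.9  20.4] 0.213 59.9
up [ 0.3 -0.3 -0.7] 0.451 60.8
```

View pics/c9.png

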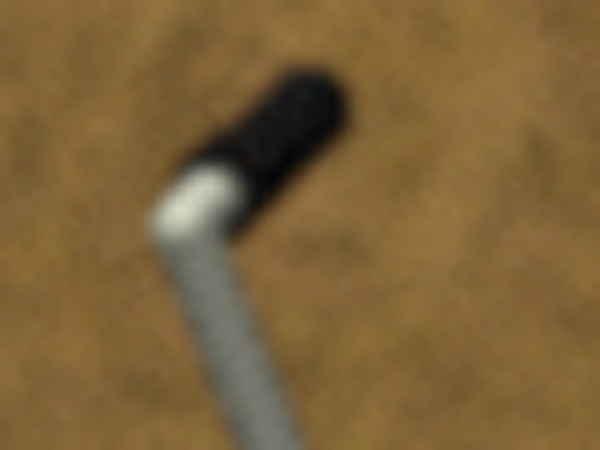

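```bash
cat > lever.py <<'E'
from place import *
hx,ly=.0007,.087
G=lambda t:W(hx+.16*np.sin(.3-t),ly,.102+.16*np.cos(.3-t)+.003)
if __name__=="__main__":
    o=best(Q[2],G(0),r); r.set_gripper(.5)
    p=r.current_tool_pos(); r.move_linear([p[0],p[1],.30],vel=.3)
    a=G(0).copy(); a[2]=.33; r.move_to(a,o); FF(r,"above")
    r.move_linear(G(0),vel=.12); FF(r,"at")
    r.set_gripper(0,50); FF(r,"grip")
    for t in list(np.arange(.1,1.01,.1))+[1.05,1.065,1.08]:
        r.move_linear(G(t),vel=.06); FF(r,round(t,3))
        if np.linalg.norm(r.current_contact_force())>45: break
    r.sleep(.3)
    snap(optics,"side",10,(170,150,390,370),2.7); snap(optics,"top",10,(200,105,440,285),3.3)
E
python3 lever.py
```

```text
above [ 0.  -0.3  0.2] 0.494 62.9
at [0.4 0.  0.8] 0.502 63.7
grip [3.6 1.8 4.4] 0.19 64.0
0.1 [4.6 3.  6.4] 0.186 64.4
0.2 [ 5.3  3.1 10.7] 0.194 64.8
0.3 [ 4.3  2.4 10.2] 0.192 65.3
0.4 [5.  3.  8.9] 0.19 65.7
0.5 [6.4 3.2 4.2] 0.194 66.1
0.6 [ 4.1  2.  11.4] 0.194 66.5
0.7 [6.2 2.3 5.5] 0.186 66.9
0.8 [5.6 3.2 2.7] 0.19 67.3
0.9 [7.5 3.7 2.8] 0.193 67.8
1.0 [8.1 5.5 4.3] 0.188 68.2
1.05 [10.3  5.5  2.8] 0.192 68.5
1.065 [9.3 5.5 5. ] 0.191 68.7
1.08 [13.8  7.9  6.8] 0.195 69.0
```

View pics/side10.png

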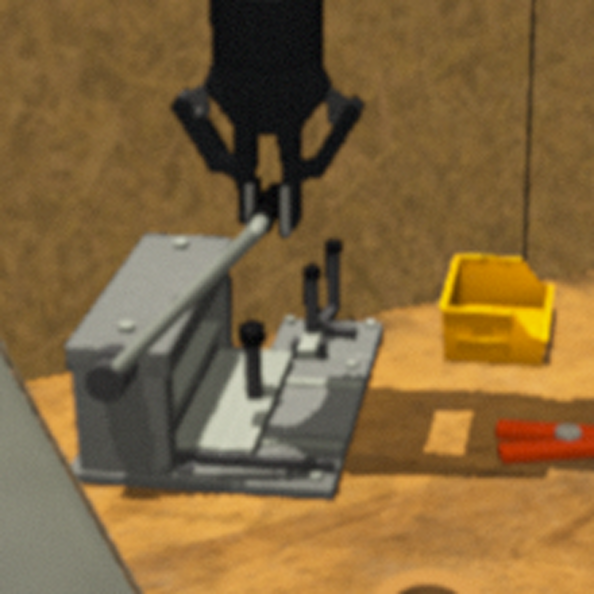

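The lever bar is held and the force is starting to rise. I'll press on until the stop is clear, then ease back.

Run:
```python
from lever import *
for t in (1.095,1.11,1.125,1.14):
    r.move_linear(G(t),vel=.04); FF(r,t)
    if np.linalg.norm(r.current_contact_force())>35: break
r.sleep(.5); FF(r,"hold")
ts=[1.05]+list(np.arange(1.0,.05,-.1))+[.05,0,-.015,-.03]
for t in ts:
    r.move_linear(G(t),vel=.04); FF(r,round(t,3))
    if t<=0 and np.linalg.norm(r.current_contact_force()[:2])>14: break
r.sleep(.5)
snap(optics,"side",11,(170,150,390,370),2.7)
```

```text
1.095 [16.   9.5 14.8] 0.192 69.6
1.11 [18.2 11.6 23.4] 0.194 69.9
1.125 [19.2 12.  31.5] 0.188 70.1
hold [19.3 12.7 31.5] 0.189 70.6
1.05 [10.3  5.  -3.7] 0.192 71.1
1.0 [ 8.6  3.9 -1.7] 0.192 71.4
0.9 [4.1 1.3 4.3] 0.191 72.0
0.8 [ 1.7 -0.   5. ] 0.19 72.5
0.7 [ 3.7  0.2 -2.1] 0.195 73.1
0.6 [4.6 1.  0.1] 0.193 73.6
0.5 [ 2.1 -0.4  2.3] 0.189 74.2
0.4 [-0.2 -0.8  4.5] 0.19 74.7
0.3 [2.1 0.7 0.3] 0.193 75.3
0.2 [ 1.5 -0.3  0.6] 0.195 75.8
0.1 [-0.3 -0.   2.3] 0.192 76.4
0.05 [1.9 0.7 1.5] 0.187 76.7
0 [ 0.9 -0.7 -0.4] 0.193 77.1
-0.015 [-6.4 -3.6  4.1] 0.193 77.3
-0.03 [-16.7  -9.7  10.2] 0.192 77.6
```

View pics/side11.png

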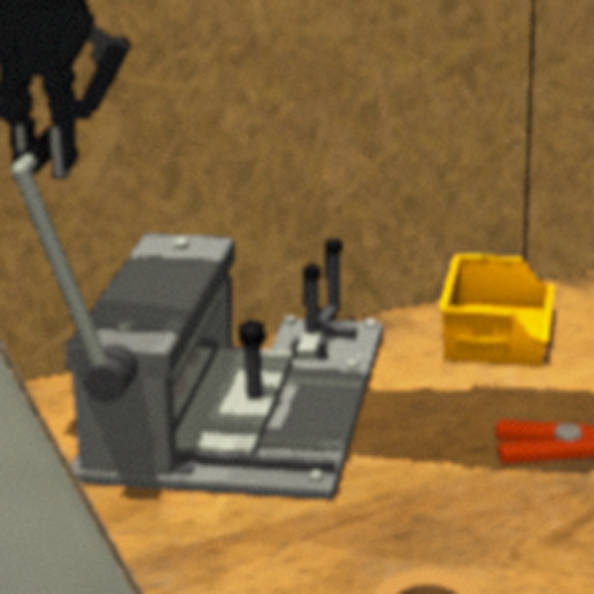

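The lever is back against its rest stop. Now I'll release it, rise straight up, pull the slide out and look.

Run:
```python
from lever import *
r.set_gripper(.5); a=G(-.02); a[2]=.34; r.move_linear(a,vel=.15); FF(r,"up")
sx=-.0725
o=best(Q[2]+np.pi/2,W(sx,0),r)
r.set_gripper(.42)
r.move_linear(W(sx,0,.30),rot=o,vel=.3); r.move_linear(W(sx,0,.15),vel=.25); r.move_linear(W(sx,0,.083),vel=.15); FF(r,"dn")
r.set_gripper(0,40); FF(r,"grip")
for k in (.03,.07,.11,.125,.130,.133,.1345):
    r.move_linear(W(sx-k,0,.083),vel=.1); FF(r,k)
    f=r.current_contact_force()
r.set_gripper(.45); r.move_linear(W(sx-.131,0,.2),vel=.25)
r.set_joints([1.119, 0.351, 1.652, 0, 1.139, -0.085]);FF(r,"home")
d=snap(optics,"top",12,(200,105,440,285),3.3); crop(d,285,185,365,245,10,"pics/c12.png"); snap(optics,"side",12)
```

```text
up [ 0.2 -0.   0.1] 0.501 79.2
dn [ 0.9 -0.  -0.1] 0.425 82.5
grip [-3.3  7.9  5.8] 0.215 82.8
0.03 [-5.5  7.9  7.3] 0.217 83.2
0.07 [-7.9  9.7  9.4] 0.218 83.8
0.11 [-8.1 10.1 11.4] 0.22 84.3
0.125 [-7.8 12.2 11.7] 0.215 84.7
0.13 [-6.2 13.6 11.6] 0.215 84.9
0.133 [ 5.5 24.4 -4.1] 0.213 85.2
0.1345 [ 12.   31.1 -12.6] 0.216 85.4
home [-0.   0.1  0.1] 0.45 87.9
```

View pics/top12.png

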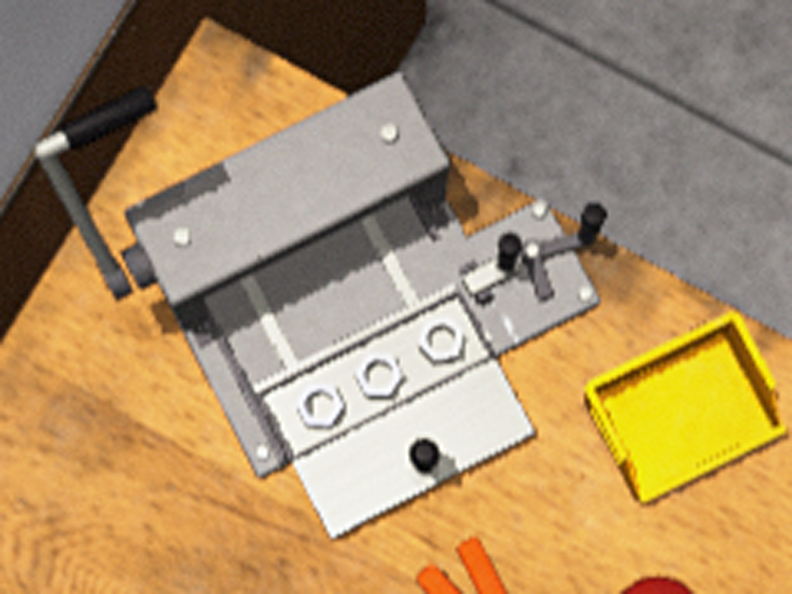

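View pics/c12.png

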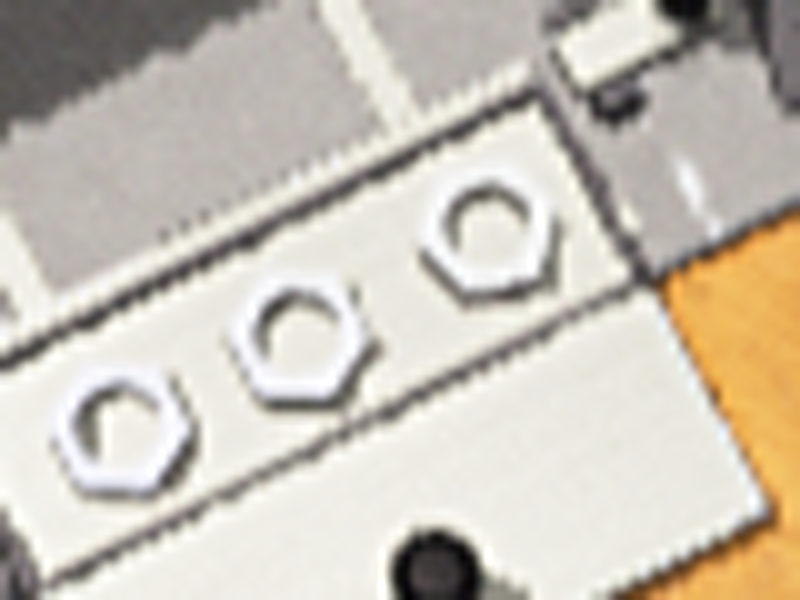

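The nuts haven't moved, at (125,432), (302,343) and (490,238) in the crop. Now the bin geometry: its low front wall is the edge (640,500)-(786,432).

Run:
```python
from h import *
d=load("top12.npz"); crop(d,370,190,450,265,8,"pics/c13.png")
hsv=cv2.cvtColor(d["pixels"],cv2.COLOR_RGB2HSV); m=((hsv[...,0]>22)&(hsv[...,0]<33)&(hsv[...,1]>200)&(hsv[...,2]>90)).astype(np.uint8); m[:190]=0;m[265:]=0;m[:,:370]=0;m[:,450:]=0
m=cv2.morphologyEx(m,cv2.MORPH_OPEN,np.ones((3,3)))
c=max(cv2.findContours(m,0,2)[0],key=cv2.contourArea); print(cv2.boundingRect(c),cv2.minAreaRect(c))
f=lambda a:np.array(a,float)/3.3+[200,105]-0.35
u=onz(d,f([(586,385),(737,313)]),.05); l=onz(d,f([(640,502),(788,432)]),.025)
print(u,l); 
for a,b in ((u[0],u[1]),(l[0],l[1]),(u[0],l[0]),(u[1],l[1])): print(np.linalg.norm((a-b)[:2]),np.degrees(np.arctan2(*(b-a)[1::-1])))
print((u.sum(0)+l.sum(0))/4)
```

```text
(380, 209, 57, 48) ((407.50006103515625, 232.00003051757812), (33.541019439697266, 49.1934928894043), 63.43495178222656)
[[ 0.45571523  0.02644422  0.05      ]
 [ 0.50807432 -0.08240982  0.05      ]] [[ 0.37504124 -0.01309081  0.025     ]
 [ 0.42586636 -0.12071695  0.025     ]]
0.12079187189013539 -64.3123164370863
0.11902344317726642 -64.72155574793136
0.0898404699964698 -153.89241033690143
0.09069501398799136 -155.01549546978092
[ 0.44117429 -0.04744334  0.0375    ]
```

View pics/c13.png

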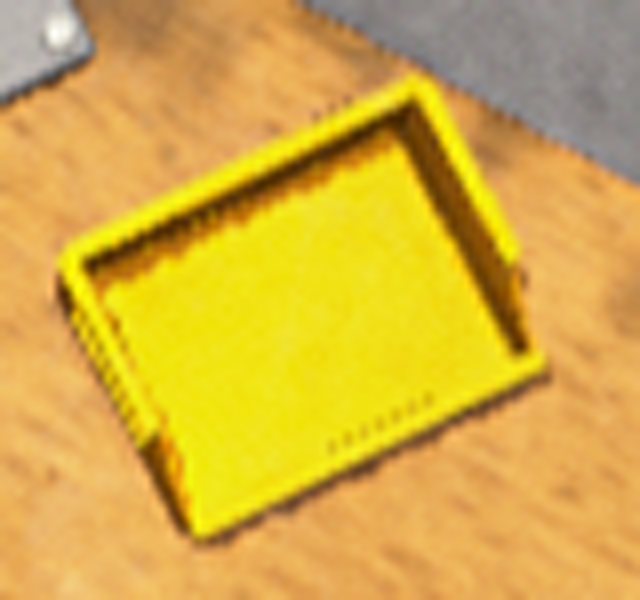

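```bash
cat > tobin.py <<'E'
from place import *
import sys
BC=np.array([.442,-.0465]); BY=np.radians(25.4)
def B(x,y): c,s=np.cos(BY),np.sin(BY); return BC+[c*x-s*y,s*x+c*y]
def job(px,py,zp,bx,by,zb):
    p=W(px,py); o=best(Q[2]+np.pi/2,p,r); r.set_gripper(.43)
    r.move_linear([p[0],p[1],.14],rot=o,vel=.3); r.move_linear([p[0],p[1],zp],vel=.12); FF(r,"dn")
    r.set_gripper(0,40); FF(r,"grip"); assert .29<r.current_opening()<.40
    r.move_linear([p[0],p[1],.15],vel=.2)
    b=B(bx,by); o=best(BY+np.pi/2,b,r)
    r.move_linear([*b,.15],rot=o,vel=.3); FF(r,"carry")
    r.move_linear([*b,zb],vel=.15); FF(r,"low")
    r.set_gripper(.41); r.sleep(.2); r.move_linear([*b,.15],vel=.2)
if __name__=="__main__":
    i=int(sys.argv[1])
    J=[(-.1305,.048,.0518,.021,-.012,.041),(-.1305,0,.0518,-.021,-.012,.041),(-.127,-.052,.053,0,.016,.048)]
    job(*J[i])
    r.set_joints([1.119, 0.351, 1.652, 0, 1.139, -0.085]);FF(r,"home")
    snap(optics,"top",f"b{i}",(200,105,440,285),3.3)
E
python3 tobin.py 0
```

```text
dn [ 0.4 -0.  -0.3] 0.427 91.6
grip [-1.7 -0.4  5. ] 0.335 91.8
carry [ 0.4  0.7 -0.1] 0.338 93.5
low [1.1 0.1 0.1] 0.339 94.3
home [ 0.8 -0.2  0.2] 0.414 97.7
```

View pics/topb0.png

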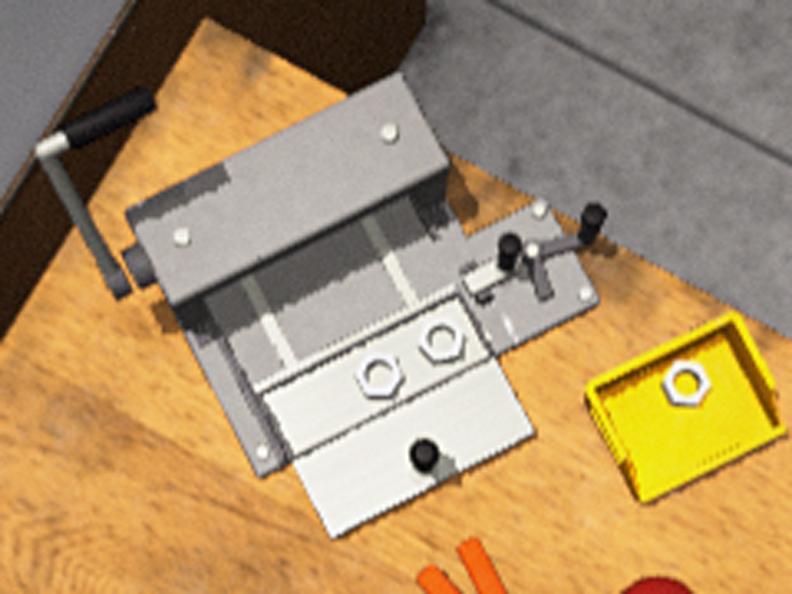

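The first nut is in the bin at (687,384), and the bin and the other two nuts haven't moved. On to the next two.

```bash
python3 tobin.py 1
```

```text
dn [ 0.6  0.7 -0.3] 0.435 101.3
grip [-1.8  0.3  7.5] 0.333 101.5
carry [ 0.6  0.  -1.1] 0.335 103.1
low [ 0.1  0.3 -1. ] 0.336 104.0
home [ 1.2 -0.7  0.6] 0.412 107.4
```

View pics/topb1.png

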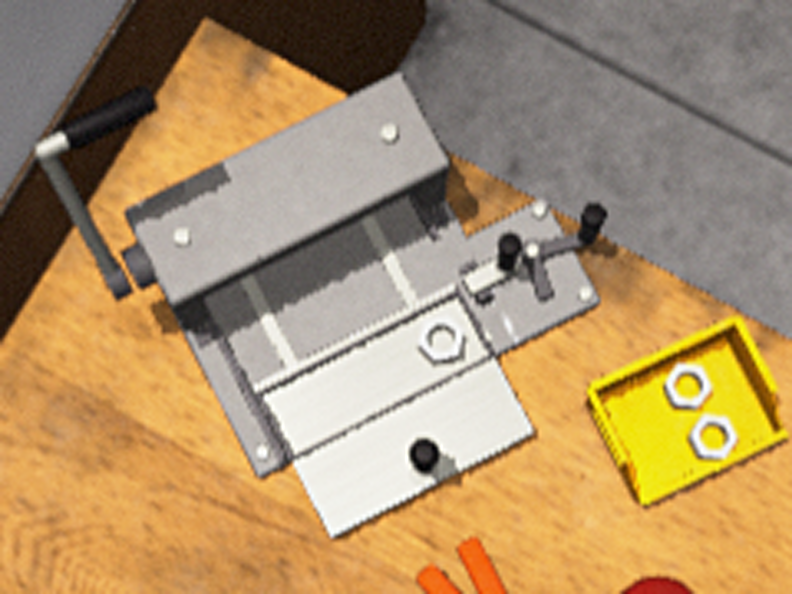

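Two nuts are in the bin at (689,387) and (712,437). The bin shifted about 2–3 mm, so I'll correct for that and move the third.

```bash
sed -i 's/BC=np.array(.*\]); /BC=np.array([.440,-.0485]); /' tobin.py; python3 tobin.py 2
```

```text
dn [ 0.4  0.4 -0.6] 0.431 111.0
grip [-1.7 -0.2  6.8] 0.35 111.2
carry [ 0.3 -0.9 -0.6] 0.351 112.6
low [0.1 0.1 1.4] 0.349 113.4
home [-0.8 -0.2  0.4] 0.414 116.7
```

View pics/topb2.png

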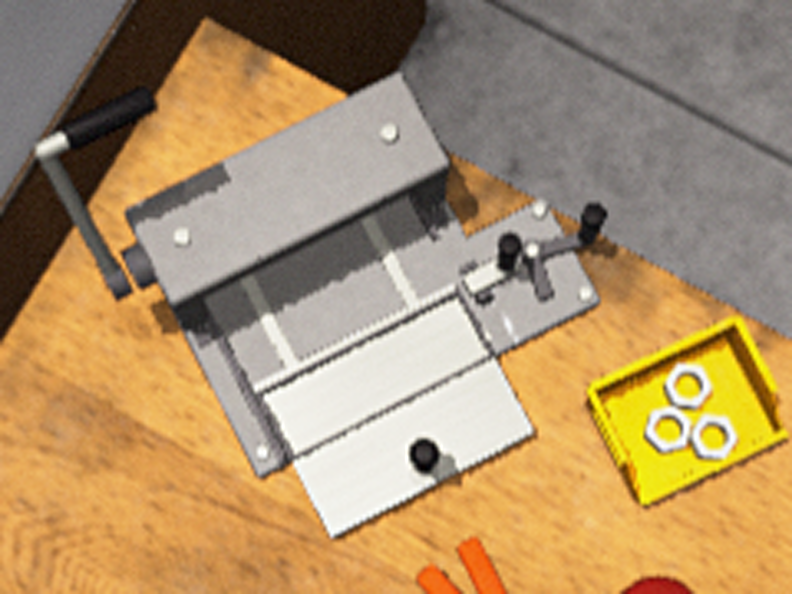

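All three nuts are in the bin at (688,386), (667,430) and (712,437), and the slide is empty. I'll push it home.

Run:
```python
from place import *
sx=-.0735
r.set_gripper(.45); o=best(Q[2]+np.pi/2,W(sx-.13,0),r)
r.move_to(W(sx-.13,0,.16),o); r.move_linear(W(sx-.13,0,.083),vel=.15)
r.set_gripper(0,40); FF(r,"grip")
r.move_linear(W(sx-.07,0,.083),vel=.1)
for k in (.03,.012,.004,0,-.002,-.0035):
    r.move_linear(W(sx-k,0,.083),vel=.06); FF(r,k)
r.set_gripper(.45); r.move_linear(W(sx,0,.17),vel=.2); FF(r,"up")
r.move_linear(W(sx-.1,0,.25),vel=.3)
r.set_joints([1.119, 0.351, 1.652, 0, 1.139, -0.085]);FF(r,"home")
d=snap(optics,"top",20); crop(d,200,105,440,335,2.5,"pics/c20.png"); snap(optics,"side",20)
```

```text
grip [-5.3 11.7  7.2] 0.215 119.5
0.03 [-1.9  8.8  1.8] 0.217 121.1
0.012 [-1.3  8.5  3. ] 0.212 121.5
0.004 [-0.8  8.7  2.1] 0.218 121.8
0 [-3.4  6.1  4.3] 0.215 122.1
-0.002 [-13.3   1.3  12.8] 0.215 122.3
-0.0035 [-20.5  -4.7  20.1] 0.219 122.6
up [-0.1  0.2 -1. ] 0.451 123.5
home [ 0.2 -0.8  0.7] 0.452 125.6
```

View pics/c20.png

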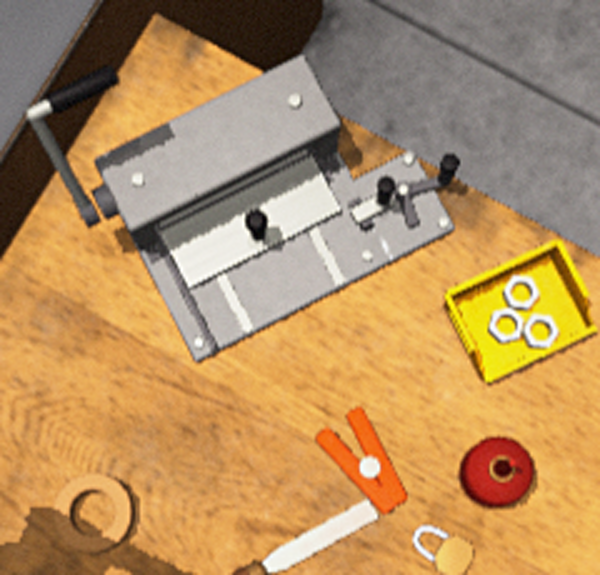

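View pics/side20.png

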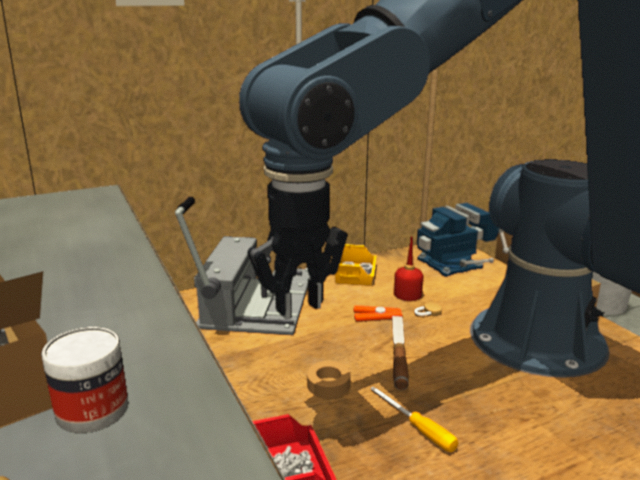

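The slide is home with its knob at (257,222) in the crop. The bolt and keeper are open and the lever is at rest. The nuts are in the bin at (520,292), (506,325) and (541,331), and the tape roll hasn't moved from (239,310) in the full picture.

Run:
```python
from cell import r
print(r.hand_in(), r.current_t())
```

```text
the job is handed in; nothing more can be done
the job is handed in; nothing more can be done
```

The job is done and handed in, finished at about 126 s of the 210 s allowed:
- **Latch:** I swung the keeper to its stop and drew the bolt fully.
- **Marking:** I laid the three nuts flat in the pocket, pushed the slide home, and pulled the lever until the force rose clearly at its stop. I then eased it back in the grip at about 4 cm/s, all the way to the rest stop, before letting go.
- **Clearing:** I pulled the slide out again, put all three nuts in the bin and pushed the empty slide home.

**Last checks:** The final pictures show the slide home, the keeper and bolt open, the lever at rest, three nuts in the bin and the tape roll where it was. The force also rose at the slide's home stop.

**Oddities:**
- The right-hand nut had moved about 15 mm into the pocket corner before pressing, either nudged by the gripper or knocked. I re-centred it, and it stayed flat.
- The bin shifted about 2–3 mm while I was loading it.
- I never saw marks on the nuts themselves, so the marking is inferred from the full lever stroke.

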